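Pin the hasp of the letter box

TASK

Lock up the slant-front letter box: swing the hasp fully down over its staple, then take the steel pin from the pen block and drop it through the staple's hole from above until its collar sits on the staple. Leave the pin in place and do not disturb the mug, the mouse or the potted plant.

Things in the scene. Friction and masses are not known exactly. Their poses are not given: they have to be found in the camera images.
- box: White slant-front letter box, fixed; 228 deep (x), 240 wide (y), 140 mm high; origin: centre of its underside. Flat top from x -114 to +16 mm; from that edge the front slopes out and down to x +114 mm at the desk, 35 deg from vertical, facing the box's +x and up (away from the robot at yaw 0). Hasp and staple are on the slope's centre line, y = 0.
- staple: Black steel block on the slope: 28 wide (y), 36 tall out of the slope, 16 mm long along the slope, with a 16 x 16 mm square hole through it along the slope. Origin: centre of the hole's upper mouth, 23 mm out of the slope's surface, 47 mm down it from the top's edge. x: straight out of the slope; y: as the box's; z: up the slope along the hole, 35 deg from vertical. Hole: z 0 to -16 mm.
- hasp (a joint): Hasp angle (rad): 0 = fully down, flat on the slope, staple standing through its slot; grows as it swings up and out; 1.57 = straight out of the slope; stop at 2.5. Starts 1.3 to 2.3. Stiff hinge: stays where left, 0.5 to 2 N at the bar moves it. Black strap 47 wide, 3 mm thick, slot 35 x 34 mm, ending in a crossbar 95 mm from the hinge.
- hasp_hinge (a point): Middle of the hasp's hinge axis, which runs along the box's y: 10 mm down the slope from the top's edge, 2 mm out of the surface (knuckle 8 mm thick).
- hasp_bar (a point): Middle of the hasp's crossbar: a round bar 10 mm thick and 110 mm long along the box's y, at the free end of the hasp, 95 mm from the hinge axis; it sticks out 31 mm beyond the strap on either side. With the hasp fully down its centre is 5 mm out of the slope, 105 mm down it.
- pin: Loose plain steel retaining pin, 89 mm long, 80 g, round about its z axis. Origin: tip of the shank; z runs from the tip to the grip. Shank 8 mm thick, z 0 to 45 mm, its first 4 mm tapered to 4 mm; collar 26 mm across, z 45 to 49 mm; round grip 14 mm thick, z 49 to 89 mm. At the start it stands upright, shank in the middle hole of the pen block, collar on the block's top.
- pin_collar (a point): Centre of the underside of the pin's collar, 45 mm from the tip. It sits on the staple's upper mouth when the pin is fully home.
- pen_block: Loose concrete pen block 70 x 70 x 60 mm high, 0.65 kg, with an upright 12 mm hole in its middle that holds the pin and two empty smaller holes. Origin: centre of its underside. It stands on the desk to the left or the right of the box.
- mug: Bystander: white mug, 80 mm across, 90 mm high, handle at its +y; on the other side of the box from the pen block. Origin: centre of its underside.
- mouse: Bystander: white computer mouse 105 x 58 x 30 mm. Origin: centre of its underside.
- succulent: Bystander: small potted succulent, 68 mm across, 90 mm high. Origin: centre of its underside.
Mind the look-alikes: they are no part of the job. Several things have the shape of the pin; the one meant has the colours described above.

How it is judged (in metres and radians):
On the way, in this order (a step that is already met when the one before it is completed fails the run):
1. the hasp is fully down over the staple (within 0.12 rad) with the pin not yet in it (value of joint hasp below 0.12 rad and distance between pin_collar and staple above 0.07 m), for 0.2 s.
2. the pin is through the staple, its collar on the upper mouth (value of joint hasp below 0.12 rad and z of pin_collar in the frame of staple between -0.004 and 0.006 m and x of pin_collar in the frame of staple between -0.009 and 0.009 m and y of pin_collar in the frame of staple between -0.009 and 0.009 m and z of pin in the frame of staple below -0.035 m), for 0.2 s.
At the end, for the whole second after the job is handed in: The hasp is down within 0.12 rad; the pin is through the staple from above, its collar's underside within 6 mm of the upper mouth and within 9 mm of the hole's axis each way, its tip at least 35 mm past the mouth; the pin is at rest (all of step 2 and linear speed of pin below 0.02 m/s); the robot touches nothing.
It fails at once if the mug is moved more than 40 mm or tipped over (distance of mug from where it was at the start of the episode above 0.04 m or angle between mug's own z axis and vertical above 0.5 rad).
It fails at once if the mouse is moved more than 40 mm or tipped over (distance of mouse from where it was at the start of the episode above 0.04 m or angle between mouse's own z axis and vertical above 0.5 rad).
It fails at once if the succulent is moved more than 40 mm or tipped over (distance of succulent from where it was at the start of the episode above 0.04 m or angle between succulent's own z axis and vertical above 0.5 rad).
It also fails if it takes over 67 s, if anything falls off the work surface, if the arm or the gripper's body presses on something with over 40 N, if the wrist force passes 120 N, or if a joint passes its speed limit or range.

ROBOT

A 6-joint arm with a two-finger parallel gripper is mounted at the origin on the work surface. World frame = base frame: x ahead of the robot, y to its left, z up, the work surface at z = 0. Lengths are in m, angles in degrees, forces in N, time in s.
With the tool pointing down it reaches from about 0.35 to 0.875 m from the base axis. Payload 4.2 kg.
Tool frame: the origin (TCP) lies at the very end of the fingers, on their centre line; the grasp point (between the pads) lies 19 mm behind it; z points along the fingers, y is the line along which they close (so a half turn about z gives the same grasp; the last joint's range is limited). The gripper opens to 87 mm and grips with 3 to 60 N. Pads are 19 mm wide; open, the fingers measure 117 mm over their backs; the gripper's body (75 mm by 190 mm) begins 51 mm behind the grasp point.
Start: joints at [-54.97, 22.042, 0.453, 0, -68.411, -14.817], TCP at [0.216, -0.586, 0.223] pointing down, gripper open.
Joint ranges: [-179.83, 179.83], [-69.29, 118.12], [-61.27, 80.66], [-181.25, 117.63], [-171.15, -9.14], [-177.46, 177.46]. Speed limits (degrees/s): [159.86, 159.86, 180, 180, 180, 180].

INTERFACE

Orientations are given as a 3x3 rotation matrix whose columns are the frame's x, y, z axes.
In Python, from station import sense, cams, r gives the robot as it stands. The module is installed in compiled form; this text tells all that it offers.
- The arm moves only by the tool step_arm, never from a script. Its argument "targets" is text: rows parted by semicolons, each of 4 numbers parted by spaces: the shift along the tool's x, y, z in cm, then the turn about the tool's z in degrees. In form: x y z turn; .... A call has 1 to 12 rows; each row shifts and turns the commanded pose from where the row before left it, along the tool's axes as they then stand; what a row does not reach is not made up. A row lasts 1/12 s, in which the tool goes at most 41.7 mm and 7.16 degrees, less where a joint would pass 70% of its speed; a pose out of reach is approached as far as the arm can. A call with a gripper value outside its range is refused whole. "claw" is the finger opening in cm, from 0 to 8.7, set as the call begins (left out, the last holds). The fingers move at their own pace and stop on an object; the grip force is fixed at half the most. Time passes only in rows, so rows that do not move let the fingers close. It gives the time, the measured TCP pose, the force, the opening and the grip force at its end, in the units of the state.
- sense(): the state, without advancing time (a new reading comes with each control period).
- cams.capture(name): name is "scene" or "side" or "wrist"; returns a dict with "frame" (480x640x3 uint8, blue, green, red), "vertical_fov" (degrees; the focal length in pixels is half the picture's height over the tangent of half this angle, whatever the lens; pixels are square), "cx", "cy" (the principal point, pixels), "eye" and "rotation" of the camera in the world; the wrist camera has in their place "tool_from_camera" (4x4, takes a point from camera to tool coordinates, whose origin is the TCP and whose axes are the flange's). Camera axes: x right, y down, z forward; pixel columns grow to the right and rows downward; lengths in m; the calibration is good to about 2 mm. A picture is of the moment at which its call begins: read the wrist's pose just before it. There is no depth.
- r.finish_job(): hands the job in; it is judged then, once.
The state is a dict: "time_s": time; "joints": joint angles; "joint_velocities": joint speeds; "effort": joint torques, N m; "tcp_pos": TCP position; "ee_rot": TCP orientation; "wrist_force": force on the tool from outside, world axes, zero at the start; "moment": the same for the moment, N m; "gripper_width": opening from 0.0 (shut) to 1.0 (fully open); "gripper_force": force on a finger pad.
Only numpy, scipy, OpenCV 4.12 (cv2) and the standard library are available. Lean on these libraries where they do the work, as an engineer would, in place of code of your own. Each camera call takes 0.05 s, during which the arm holds its last target. There are 200 camera calls.

## Working session

There is one attempt and no reset: what is moved stays moved. The work goes in short steps, Python scripts to look and compute and a tool call to move; the robot and the scene stay as the last step left them, time stands still between calls to the robot, and variables do not carry over. Pictures are saved under pics/ and viewed, at most 10 in all, crops included, and the job is handed in when it is done.

Besides the shell and the picture viewer there is one more tool, called as name(argument=value, ...), one argument or row to a line, values as JSON. step_arm: Moves the arm, as the interface text tells. Its arguments: {"type":"object","properties":{"targets":{"type":"string"},"claw":{"type":"number"}},"required":["targets"]}

```bash
mkdir -p pics; cat > h.py <<'E'
import numpy as np, cv2
from station import sense, cams, r
def grab(n,f):
    s=sense(); c=cams.capture(n); cv2.imwrite('pics/'+f,c['frame'])
    fl=240/np.tan(np.radians(c['vertical_fov'])/2)
    if n=='wrist':
        T=np.array(c['tool_from_camera']); R=np.array(s['ee_rot']); eye=R@T[:3,3]+s['tcp_pos']; rot=R@T[:3,:3]
    else: eye=np.array(c['eye']); rot=np.array(c['rotation'])
    np.savez('pics/'+f+'.npz',f=fl,cx=c['cx'],cy=c['cy'],eye=eye,rot=rot)
    return c
def ray(f,u,v):
    d=np.load('pics/'+f+'.npz'); k=np.array([(u-d['cx'])/d['f'],(v-d['cy'])/d['f'],1]); w=d['rot']@k
    return d['eye'],w/np.linalg.norm(w)
def onz(f,u,v,z):
    e,w=ray(f,u,v); return e+w*(z-e[2])/w[2]
def proj(f,P):
    d=np.load('pics/'+f+'.npz'); k=d['rot'].T@(np.array(P)-d['eye']); return k[:2]/k[2]*d['f']+[d['cx'],d['cy']]
def tri(obs):
    A=0;b=0
    for f,u,v in obs:
        e,w=ray(f,u,v); M=np.eye(3)-np.outer(w,w); A=A+M; b=b+M@e
    return np.linalg.solve(A,b)
E
python3 - <<'E'
from h import *
for n in('scene','side'):
    grab(n,n+'0.png'); d=np.load(f'pics/{n}0.png.npz'); print(n,d['eye'],d['rot'].round(3).tolist(),d['f'])
print(sense()['ee_rot'])
print(np.array(cams.capture('wrist')['tool_from_camera']).round(3))
E
```

```text
scene [1.11191199 1.06246915 0.88535548] [[-0.876, 0.283, -0.391], [0.482, 0.481, -0.732], [-0.02, -0.83, -0.558]] 591.6061905857708
side [-0.17315466  0.98097667  0.85744869] [[-0.798, -0.326, 0.506], [-0.602, 0.429, -0.673], [0.003, -0.842, -0.539]] 576.6974895641488
[[-9.38446180e-01 -3.45424544e-01 -8.07771033e-04]
 [-3.45425466e-01  9.38444391e-01  1.83633232e-03]
 [ 1.23733941e-04  2.00232374e-03 -9.99997988e-01]]
[[-0.    -0.964 -0.267  0.073]
 [ 1.    -0.001  0.001  0.   ]
 [-0.001 -0.267  0.964 -0.162]
 [ 0.     0.     0.     1.   ]]
```

View pics/scene0.png

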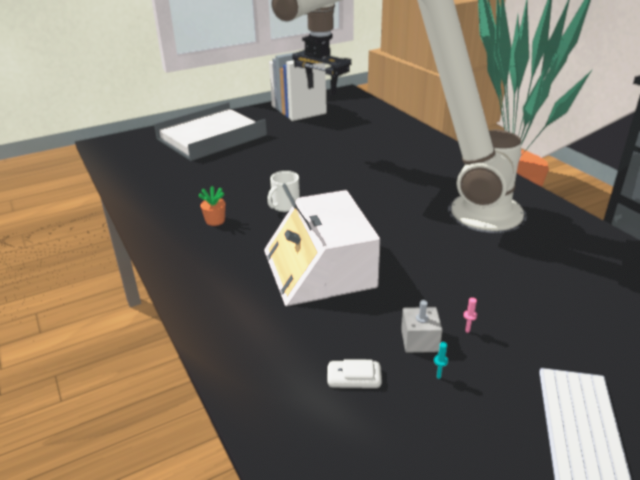

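View pics/side0.png

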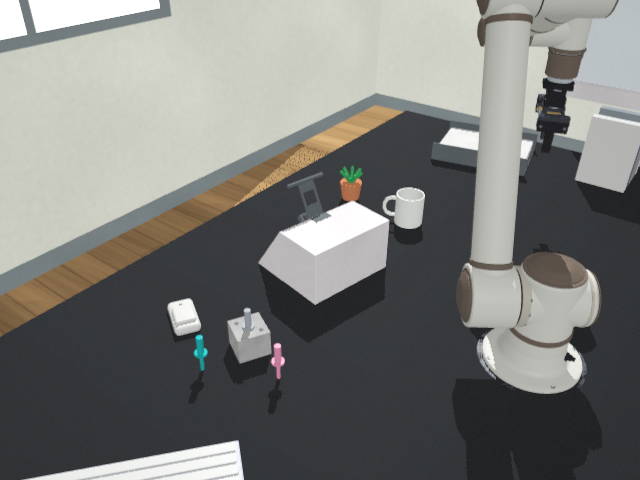

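Scene: box around (320,245), hasp raised near (300,205), steel pin in the block at (422,310), mouse (355,374), mug (285,190), plant (213,207). Side: box (325,255), hasp bar (306,180), pin (248,318).

```bash
python3 - <<'E'
import cv2,numpy as np
a=cv2.imread('pics/scene0.png')[170:320,250:400]; b=cv2.imread('pics/side0.png')[165:315,255:405]
c=cv2.resize(np.hstack([a,b]),(800,400),interpolation=cv2.INTER_CUBIC)
cv2.imwrite('pics/crop0.png',c)
E
```

```text
(no output)
```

View pics/crop0.png

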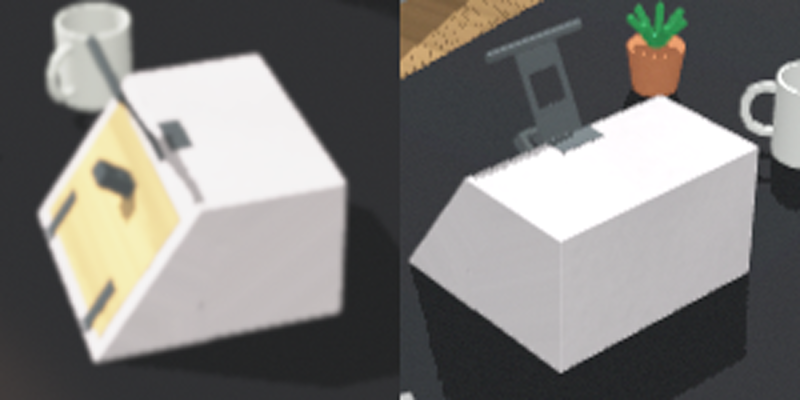

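```bash
cat > fit.py <<'E'
from h import *
from scipy.optimize import least_squares
s35,c35=np.sin(np.radians(35)),np.cos(np.radians(35))
n=np.array([c35,0,s35]); dn=np.array([s35,0,-c35]); E=np.array([.016,0,.14])
def slope(out,down,y=0): return E+n*out+dn*down+np.array([0,y,0])
def bar(th,y=0):
    # from hinge: rel at th=0: down 95, out 3
    return slope(.002,.010,y)+dn*(.095*np.cos(th)-.003*np.sin(th))+n*(.095*np.sin(th)+.003*np.cos(th))
def W(p,P):
    c,s=np.cos(p[2]),np.sin(p[2]); return np.array([c*P[0]-s*P[1]+p[0],s*P[0]+c*P[1]+p[1],P[2]])
E
python3 - <<'E'
from fit import *
k=150/400
S=lambda u,v:('scene0.png',250+u*k,170+v*k)
D=lambda u,v:('side0.png',255+(u-400)*k,165+v*k)
C={'ft+':(.016,.12,.14),'bt+':(-.114,.12,.14),'bt-':(-.114,-.12,.14),'ft-':(.016,-.12,.14),'fb+':(.114,.12,0),'fb-':(.114,-.12,0),'bb+':(-.114,.12,0),'bb-':(-.114,-.12,0)}
obs=[('ft+',S(202,210)),('bt+',S(346,183)),('bt-',S(260,54)),('fb+',S(95,362)),('fb-',S(38,212)),('bb+',S(340,314)),
('bt+',D(562,240)),('bt-',D(757,148)),('ft-',D(660,96)),('ft+',D(468,178)),('bb+',D(562,372)),('bb-',D(748,270)),('fb+',D(410,260))]
def res(p): return np.concatenate([proj(o[0],W(p,np.array(C[c])))-o[1:] for c,o in obs])
q=least_squares(res,[.6,.2,0]); p=q.x
print(p,np.degrees(p[2]),q.fun.reshape(-1,2).round(1).tolist())
bo=[(.055,D(490,57)),(-.055,D(580,24))]
f=lambda t:np.concatenate([proj(o[0],W(p,bar(t[0],y)))-o[1:] for y,o in bo])
qt=min((least_squares(f,[t0]) for t0 in(1.3,1.8,2.3)),key=lambda q:q.cost);print('th',qt.x,qt.fun)
for y in(.055,-.055): print(np.array(proj('scene0.png',W(p,bar(qt.x[0],y)))-[250,170])/k)
print('bar',W(p,bar(qt.x[0])),'staple',W(p,slope(.023,.047)),'hinge',W(p,slope(.002,.01)),'bar0',W(p,bar(0)))
print('pin grip top',tri([('scene0.png',423,302),('side0.png',248,310)]))
for a in [('scene0.png',284,208),('scene0.png',355,385),('scene0.png',213,222),('side0.png',200,365),('side0.png',278,378)]:print(a,onz(*a,0))
np.save('p.npy',p)
E
```

```text
[ 0.54985767 -0.00532078 -0.21657544] -12.408858404848282 [[-0.5, -0.1], [0.1, 0.0], [-1.1, -0.0], [0.1, 0.0], [0.1, 0.5], [0.2, -0.6], [-0.4, 0.6], [1.2, -0.5], [0.8, -0.5], [-0.9, 0.3], [-0.5, 0.5], [0.7, 0.5], [-0.4, 0.2]]
th [2.07872345] [-0.40390087  0.46900359  0.39766705 -0.2484347 ]
[123.52540922  98.62372781]
[92.58140078 39.04443018]
bar [ 0.61057377 -0.01867992  0.21972544] staple [ 0.61021259 -0.01860045  0.11469211] hinge [ 0.5726857  -0.01034355  0.13295563] bar0 [ 0.62830258 -0.02258073  0.05685692]
pin grip top [0.48737337 0.33322246 0.10338925]
('scene0.png', 284, 208) [ 0.49479605 -0.31747199  0.        ]
('scene0.png', 355, 385) [0.6750991  0.37451759 0.        ]
('scene0.png', 213, 222) [ 0.70386    -0.35047875  0.        ]
('side0.png', 200, 365) [ 5.35750379e-01  4.35482124e-01 -1.11022302e-16]
('side0.png', 278, 378) [0.38431838 0.36608254 0.        ]
```

step_arm(
  targets="-2.57 2.15 -0.8 0;-2.57 2.15 -0.8 0;-2.57 2.15 -0.8 0;-2.57 2.15 -0.8 0;-2.57 2.15 -0.8 0;-2.57 2.15 -0.8 0;-2.57 2.15 -0.8 0;-2.57 2.15 -0.8 0;-2.57 2.15 -0.8 0;-2.57 2.15 -0.8 0",
  claw=7.4,
)

```text
time_s: 0.98
tcp_pos: [0.3831, -0.2942, 0.3028]
ee_rot: [[-0.938, -0.345, -0.0], [-0.345, 0.938, 0.0], [0.0, 0.0, -1.0]]
wrist_force: [1.1, 0.4, 0.2]
gripper_width: 0.851
gripper_force: 0.0
```

step_arm(
  targets="-2.57 2.15 0 0;-2.57 2.15 0 0;-2.57 2.15 0 0;-2.57 2.15 0 0;-2.57 2.15 0 0;-2.57 2.15 0 0;-2.57 2.15 0 0;0 0 0 6.52;0 0 0 6.52;0 0 0 6.52;0 0 0 6.52;0 0 0 6.52",
)

```text
time_s: 1.98
tcp_pos: [0.4995, -0.0923, 0.3022]
ee_rot: [[-0.976, 0.22, -0.001], [0.22, 0.976, 0.0], [0.001, -0.0, -1.0]]
wrist_force: [0.6, 1.1, -0.3]
gripper_width: 0.848
gripper_force: 0.0
```

```bash
cat > bp.py <<'E'
from fit import *
p=np.load('p.npy')
def st():
    s=sense(); t=np.array(s['tcp_pos']); R=np.array(s['ee_rot']); c,q=np.cos(p[2]),np.sin(p[2]); d=t-[p[0],p[1],0]
    print('t',round(s['time_s'],2),'box',np.round([c*d[0]+q*d[1],-q*d[0]+c*d[1],t[2]],4),'world',t.round(4),'yawerr(tool y vs box y)',round(np.degrees(np.arctan2(R[1,1],R[0,1])-p[2])-90,2),'tilt',R[:,2].round(4),'F',np.round(s['wrist_force'],1),'w',round(s['gripper_width']*8.7,2),'gf',s['gripper_force'])
E
python3 -c "
from bp import *;st()"
```

```text
t 1.98 box [-0.0305 -0.0958  0.3022] world [ 0.4995 -0.0923  0.3022] yawerr(tool y vs box y) -0.28 tilt [-8.e-04  1.e-04 -1.e+00] F [ 0.6  1.1 -0.3] w 7.37 gf 0.0
```

step_arm(
  targets="-1.27 2.4 0 0.3;-1.27 2.4 0 0;-1.27 2.4 0 0;-1.27 2.4 0 0;0 0 2.5 0;0 0 2.5 0;0 0 2.5 0;0 0 2.5 0;-1 0 0 0;-1 0 0 0;0 0 0 0",
)

```text
time_s: 2.9
tcp_pos: [0.5929, -0.0147, 0.204]
ee_rot: [[-0.976, 0.22, 0.004], [0.22, 0.976, -0.001], [-0.004, 0.0, -1.0]]
wrist_force: [0.4, 0.4, 0.4]
gripper_width: 0.849
gripper_force: 0.0
```

step_arm(
  targets="-0.7 0 0.4 0;-0.7 0 0.4 0;-0.7 0 0.4 0;-0.7 0 0.5 0;-0.7 0 0.5 0;-0.7 0 0.6 0;-0.7 0 0.6 0;-0.3 0 0.3 0;0 0 0 0;0 0 0 0",
)

```text
time_s: 3.73
tcp_pos: [0.6389, -0.0259, 0.1638]
ee_rot: [[-0.976, 0.22, -0.005], [0.22, 0.976, -0.001], [0.005, -0.002, -1.0]]
wrist_force: [-4.9, 1.3, -3.0]
gripper_width: 0.847
gripper_force: 2.4
```

```bash
python3 -c "
from bp import *;st();grab('side','side1.png');grab('scene','scene1.png')
a=cv2.imread('pics/side1.png')[140:290,255:405];b=cv2.imread('pics/scene1.png')[150:300,230:380]
cv2.imwrite('pics/c1.png',cv2.resize(np.hstack([b,a]),(800,400)))"
```

```text
t 3.73 box [ 0.0914 -0.001   0.1638] world [ 0.6389 -0.0259  0.1638] yawerr(tool y vs box y) -0.28 tilt [-5.2e-03 -7.0e-04 -1.0e+00] F [-4.9  1.3 -3. ] w 7.37 gf 2.449905462563038
```

View pics/c1.png

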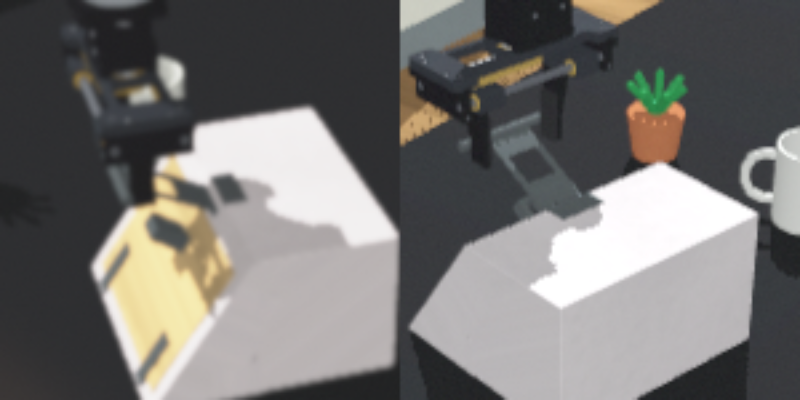

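step_arm(
  targets="0.4 0 -1.4 0;0 0 -1.4 0;0 0 -1.4 0;-1.2 0 0 0;-1.2 0 0 0;0 0 1.1 0;0 0 1.1 0;-0.1 0 1.1 0;-0.1 0 1.1 0;-0.1 0 1.1 0;-0.1 0 1.1 0;0 0 0 0",
)

```text
time_s: 4.83
tcp_pos: [0.662, -0.031, 0.1378]
ee_rot: [[-0.975, 0.22, -0.006], [0.22, 0.975, -0.0], [0.006, -0.002, -1.0]]
wrist_force: [-1.0, -0.3, -1.4]
gripper_width: 0.848
gripper_force: 0.0
```

step_arm(
  targets="0 0 1.1 0;0.1 0 1.1 0;0.2 0 1.1 0;0.4 0 1.0 0;0.6 0 0.9 0;0.7 0 0.9 0;0 0 0 0;0 0 0 0",
)

```text
time_s: 5.5
tcp_pos: [0.6436, -0.0266, 0.0796]
ee_rot: [[-0.976, 0.219, -0.002], [0.219, 0.976, -0.0], [0.002, -0.001, -1.0]]
wrist_force: [0.3, 0.8, 0.6]
gripper_width: 0.85
gripper_force: 0.0
```

```bash
python3 -c "
from bp import *;st()"
```

```text
t 5.5 box [ 0.0961 -0.0007  0.0796] world [ 0.6436 -0.0266  0.0796] yawerr(tool y vs box y) -0.26 tilt [-2.e-03 -4.e-04 -1.e+00] F [0.3 0.8 0.6] w 7.4 gf 0.0
```

step_arm(
  targets="0.5 0 0.5 0;0.5 0 0.5 0;0.5 0 0.6 0;0 0 0.3 0;0 0 0.2 0;0 0 0 0;0 0 0 0",
)

```text
time_s: 6.08
tcp_pos: [0.6295, -0.0234, 0.062]
ee_rot: [[-0.976, 0.218, 0.001], [0.218, 0.976, -0.001], [-0.001, -0.0, -1.0]]
wrist_force: [-5.1, 1.2, 13.2]
gripper_width: 0.852
gripper_force: 6.2
```

```bash
python3 -c "
from bp import *;st();grab('side','side2.png');grab('scene','scene2.png')
a=cv2.imread('pics/side2.png')[140:290,255:405];b=cv2.imread('pics/scene2.png')[170:320,230:380]
cv2.imwrite('pics/c2.png',cv2.resize(np.hstack([b,a]),(800,400)))"
```

```text
t 6.08 box [ 0.0817 -0.0005  0.062 ] world [ 0.6295 -0.0234  0.062 ] yawerr(tool y vs box y) -0.21 tilt [ 7.e-04 -7.e-04 -1.e+00] F [-5.1  1.2 13.2] w 7.41 gf 6.166412395978114
```

View pics/c2.png

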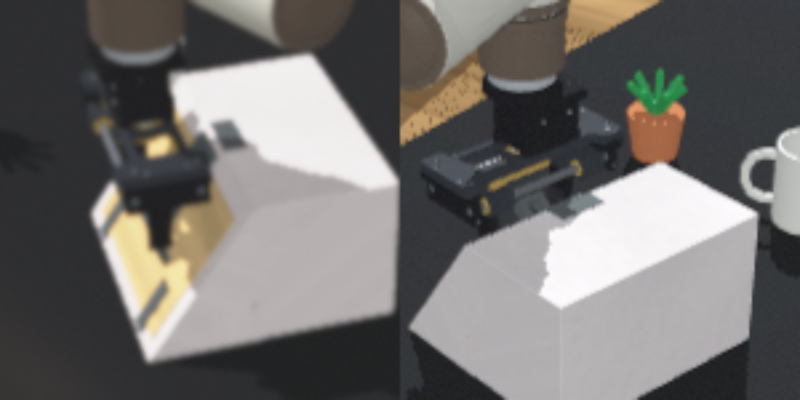

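step_arm(
  targets="0 0 -2 0;0 0 -4 0;0 0 -4 0;0 0 -4 0;1 1.5 -3 0;2.17 3.17 0 0;2.17 3.17 0 0;2.17 3.17 0 0;2.17 3.17 0 0;2.17 3.17 0 0;2.17 3.17 0 0;2.17 3.17 0 0",
)

```text
time_s: 7.18
tcp_pos: [0.5222, 0.2447, 0.2291]
ee_rot: [[-0.976, 0.22, -0.001], [0.22, 0.976, -0.0], [0.001, -0.0, -1.0]]
wrist_force: [1.1, -0.0, 0.2]
gripper_width: 0.849
gripper_force: 0.0
```

step_arm(
  targets="2.17 3.17 0 0;2.17 3.17 2 0;1.1 1.6 2 0;0 0 2 0;0 0 0 0;0 0 0 0",
  claw=5,
)

```text
time_s: 7.68
tcp_pos: [0.4879, 0.3308, 0.1692]
ee_rot: [[-0.976, 0.219, -0.002], [0.219, 0.976, -0.003], [0.001, -0.003, -1.0]]
wrist_force: [0.4, -0.8, 1.5]
gripper_width: 0.585
gripper_force: 0.0
```

```bash
python3 -c "
from bp import *;st();grab('wrist','w3.png');print(proj('w3.png',[.487,.333,.104]),proj('w3.png',[.487,.333,.064]))"
```

```text
t 7.68 box [-0.1327  0.315   0.1692] world [0.4879 0.3308 0.1692] yawerr(tool y vs box y) -0.24 tilt [-0.0021 -0.0027 -1.    ] F [ 0.4 -0.8  1.5] w 5.09 gf 0.0
[332.51674952 252.9690358 ] [332.24158589 238.13232057]
```

View pics/w3.png

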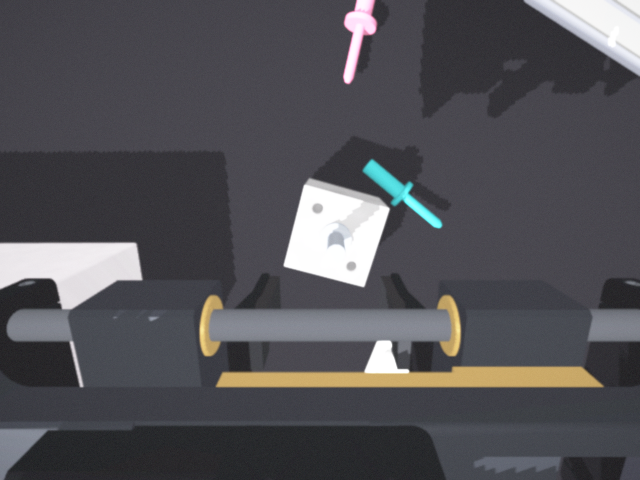

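```bash
python3 -c "
from bp import *
a=cv2.imread('pics/w3.png')[170:300,270:400];cv2.imwrite('pics/c3.png',cv2.resize(a,(590,590),interpolation=2))
for u in [(336,247),(337,242)]:print(onz('w3.png',*u,.104))
print(onz('w3.png',340,232,.062))"
```

```text
[0.48329432 0.33630046 0.104     ]
[0.47992788 0.33774782 0.104     ]
[0.48387265 0.3401601  0.062     ]
```

View pics/c3.png

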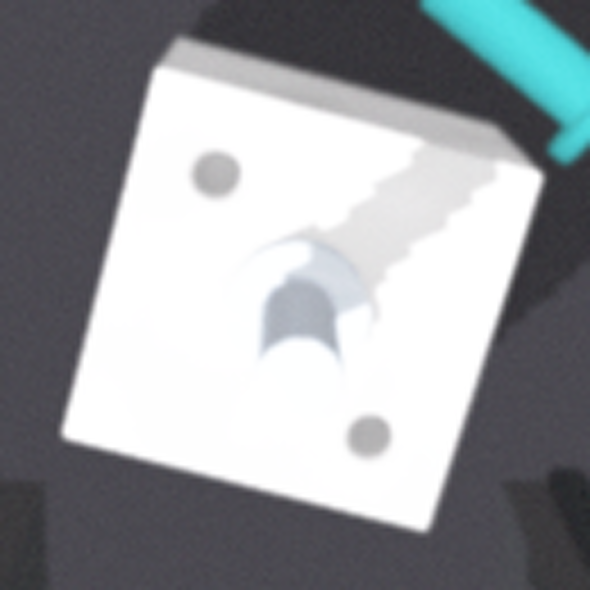

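```bash
python3 -c "
from bp import *
print(onz('w3.png',337.2,237.6,.064),onz('w3.png',336,252.6,.104),onz('w3.png',335.4,236.5,.06))"
```

```text
[0.48744298 0.33701341 0.064     ] [0.48726793 0.33542697 0.104     ] [0.48726268 0.33561732 0.06      ]
```

step_arm(
  targets="0.18 0.47 2 0;0 0 2 0;0 0 2 0;0 0 2 0;0 0 1.2 0;0 0 0 0",
)

```text
time_s: 8.23
tcp_pos: [0.4878, 0.3348, 0.0771]
ee_rot: [[-0.975, 0.222, -0.002], [0.222, 0.975, -0.002], [0.002, -0.003, -1.0]]
wrist_force: [0.5, -0.5, -0.2]
gripper_width: 0.577
gripper_force: 0.0
```

step_arm(
  targets="0 0 0 0;0 0 0 0;0 0 0 0;0 0 0 0;0 0 0 0;0 0 0 0;0 0 0 0;0 0 0 0",
  claw=0.5,
)

```text
time_s: 8.9
tcp_pos: [0.488, 0.3364, 0.0787]
ee_rot: [[-0.976, 0.219, 0.0], [0.219, 0.976, 0.0], [-0.0, 0.0, -1.0]]
wrist_force: [-0.6, -1.1, 2.4]
gripper_width: 0.147
gripper_force: 30.0
```

```bash
python3 -c "
from bp import *;st()"
```

```text
t 8.9 box [-0.1338  0.3205  0.0787] world [0.488  0.3364 0.0787] yawerr(tool y vs box y) -0.26 tilt [ 2.e-04  0.e+00 -1.e+00] F [-0.6 -1.1  2.4] w 1.28 gf 29.99929016456008
```

step_arm(
  targets="0 0 -1 0;0 0 -3 0;0 0 -4 0;0 0 -4 0;0 0 -4 0;-1 -1.6 0 0;-1.96 -3.2 0 0;-1.96 -3.2 0 0;-1.96 -3.2 0 0;-1.96 -3.2 0 0;-1.96 -3.2 0 0;-1.96 -3.2 0 0",
)

```text
time_s: 9.9
tcp_pos: [0.5668, 0.1037, 0.239]
ee_rot: [[-0.976, 0.219, 0.0], [0.219, 0.976, 0.0], [-0.0, 0.0, -1.0]]
wrist_force: [1.0, -1.0, -0.8]
gripper_width: 0.151
gripper_force: 30.0
```

step_arm(
  targets="-1.96 -3.2 0 0;-1.96 -3.2 0 0;-1.96 -3.2 0 0;-1 -1.6 0 0.2;0 0 0 0;0 0 0 0;0 0 0 0;0 0 0 0",
)

```text
time_s: 10.57
tcp_pos: [0.609, -0.0179, 0.2385]
ee_rot: [[-0.975, 0.222, 0.0], [0.222, 0.975, 0.0], [0.0, 0.0, -1.0]]
wrist_force: [-0.2, 0.7, -0.7]
gripper_width: 0.148
gripper_force: 30.0
```

```bash
python3 -c "
from bp import *;st();grab('scene','scene4.png');grab('side','side4.png');grab('wrist','w4.png')
s=sense();print('staple mouth proj',proj('scene4.png',W(p,slope(.023,.047))), proj('side4.png',W(p,slope(.023,.047))),'tip',proj('scene4.png',np.array(s['tcp_pos'])-[0,0,.0637]),proj('side4.png',np.array(s['tcp_pos'])-[0,0,.0637]))
a=cv2.imread('pics/scene4.png')[150:270,240:360];b=cv2.imread('pics/side4.png')[130:250,240:360]
cv2.imwrite('pics/c4.png',cv2.resize(np.hstack([a,b]),(800,400),interpolation=2))"
```

```text
t 10.57 box [0.0605 0.0005 0.2385] world [ 0.609  -0.0179  0.2385] yawerr(tool y vs box y) -0.4 tilt [ 0.e+00  3.e-04 -1.e+00] F [-0.2  0.7 -0.7] w 1.29 gf 29.998839651234448
staple mouth proj [292.58707371 233.77252447] [306.37527008 217.23529405] tip [291.9790137  212.22876615] [306.36141879 196.6270673 ]
```

View pics/c4.png

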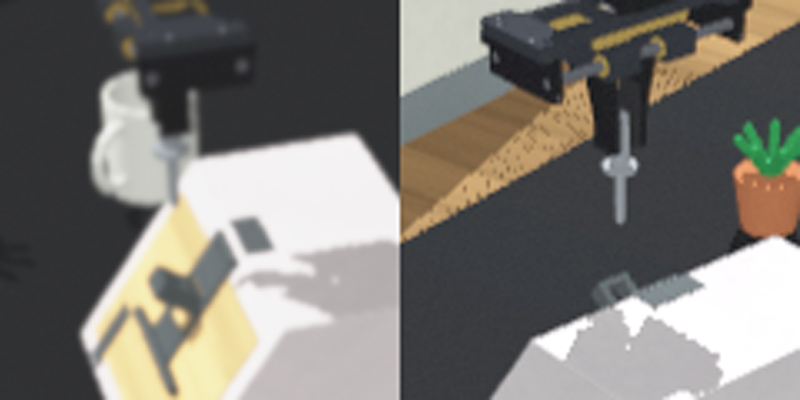

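step_arm(
  targets="-0.22 0 1 0;0 0 1.5 0;0 0 1.5 0;0 0 1 0;0 0 0.6 0;0 0 0.4 0;0 0 0.4 0;0 0 0 0;0 0 0 0",
)

```text
time_s: 11.47
tcp_pos: [0.6117, -0.0194, 0.1747]
ee_rot: [[-0.975, 0.223, 0.001], [0.223, 0.975, -0.0], [-0.001, 0.0, -1.0]]
wrist_force: [-1.1, 0.7, -1.2]
gripper_width: 0.149
gripper_force: 30.0
```

```bash
python3 -c "
from bp import *;st()"
```

```text
t 11.47 box [ 0.0635 -0.0005  0.1747] world [ 0.6117 -0.0194  0.1747] yawerr(tool y vs box y) -0.47 tilt [ 7.e-04 -0.e+00 -1.e+00] F [-1.1  0.7 -1.2] w 1.3 gf 29.998813597485423
```

step_arm(
  targets="0 0 0.3 0;0 0 0.3 0;0 0 0.2 0;0 0 0.1 0;0 0 0 0;0 0 0 0",
)

```text
time_s: 11.97
tcp_pos: [0.6115, -0.0194, 0.1653]
ee_rot: [[-0.975, 0.223, 0.0], [0.223, 0.975, -0.0], [-0.0, -0.0, -1.0]]
wrist_force: [-0.8, 0.1, 0.1]
gripper_width: 0.154
gripper_force: 30.0
```

```bash
python3 -c "
from bp import *;st()"
```

```text
t 11.97 box [ 0.0632 -0.0005  0.1653] world [ 0.6115 -0.0194  0.1653] yawerr(tool y vs box y) -0.48 tilt [ 1.e-04 -0.e+00 -1.e+00] F [-0.8  0.1  0.1] w 1.34 gf 29.99875553883612
```

step_arm(
  targets="0.3 0 0.02 0;0.3 0 0.03 0;0.33 0 0.05 0;0.33 0 0.05 0;0 0 0 0;0 0 0 0",
)

```text
time_s: 12.47
tcp_pos: [0.5998, -0.0165, 0.165]
ee_rot: [[-0.975, 0.223, 0.003], [0.223, 0.975, 0.0], [-0.003, 0.001, -1.0]]
wrist_force: [2.9, -1.7, 2.9]
gripper_width: 0.153
gripper_force: 30.0
```

```bash
python3 -c "
from bp import *;st()"
```

```text
t 12.47 box [ 0.0512 -0.0002  0.165 ] world [ 0.5998 -0.0165  0.165 ] yawerr(tool y vs box y) -0.45 tilt [ 2.7e-03  1.0e-04 -1.0e+00] F [ 2.9 -1.7  2.9] w 1.33 gf 30.001279930584133
```

step_arm(
  targets="0.41 0 0.08 0;0.41 0 0.1 0;0.41 0 0.12 0;0.4 0 0.15 0;0.39 0 0.17 0;0.39 0 0.2 0;0.37 0 0.22 0;0.37 0 0.25 0;0 0 0 0;0 0 0 0",
)

```text
time_s: 13.3
tcp_pos: [0.5681, -0.0095, 0.1504]
ee_rot: [[-0.975, 0.223, -0.001], [0.223, 0.975, 0.0], [0.001, -0.0, -1.0]]
wrist_force: [3.4, -0.6, 1.8]
gripper_width: 0.149
gripper_force: 30.0
```

```bash
python3 -c "
from bp import *;st();grab('scene','scene5.png');grab('side','side5.png')
a=cv2.imread('pics/scene5.png')[150:270,240:360];b=cv2.imread('pics/side5.png')[130:250,240:360]
cv2.imwrite('pics/c5.png',cv2.resize(np.hstack([a,b]),(800,400),interpolation=2))"
```

```text
t 13.3 box [ 0.0188 -0.0002  0.1504] world [ 0.5681 -0.0095  0.1504] yawerr(tool y vs box y) -0.48 tilt [-8.e-04  0.e+00 -1.e+00] F [ 3.4 -0.6  1.8] w 1.3 gf 29.999471493065357
```

View pics/c5.png

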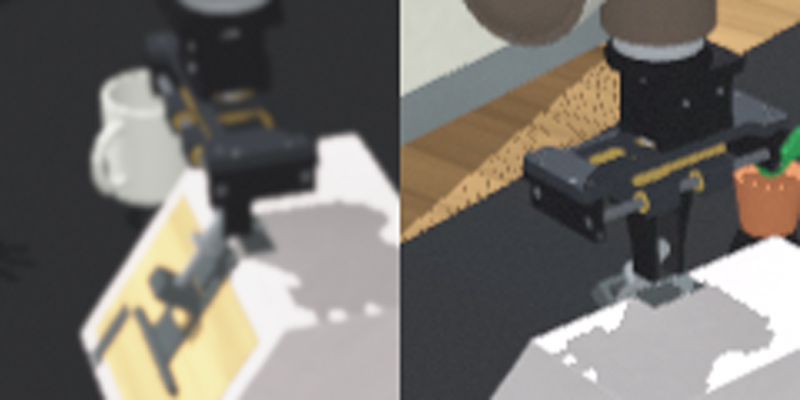

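step_arm(
  targets="-0.22 0 0.19 0;-0.22 0 0.19 0;-0.22 0 0.19 0;-0.22 0 0.19 0;-0.22 0 0.19 0;-0.22 0 0.19 0;0 0 0 0;0 0 0 0",
)

```text
time_s: 14.07
tcp_pos: [0.5809, -0.0126, 0.1389]
ee_rot: [[-0.975, 0.223, -0.002], [0.223, 0.975, -0.0], [0.002, -0.001, -1.0]]
wrist_force: [-0.0, 0.3, -1.9]
gripper_width: 0.151
gripper_force: 30.0
```

```bash
python3 -c "
from bp import *;st()"
```

```text
t 14.07 box [ 0.0319 -0.0005  0.1389] world [ 0.5809 -0.0126  0.1389] yawerr(tool y vs box y) -0.49 tilt [-1.7e-03 -2.0e-04 -1.0e+00] F [-0.   0.3 -1.9] w 1.31 gf 29.99993576668203
```

step_arm(
  targets="0 0 0 0;0 0 0 0;0 0 0 0;0 0 0 0;0 0 0 0;0 0 0 0;0 0 0 0;0 0 0 0",
  claw=3.5,
)

```text
time_s: 14.73
tcp_pos: [0.5813, -0.0125, 0.1396]
ee_rot: [[-0.975, 0.223, 0.0], [0.223, 0.975, 0.0], [-0.0, 0.0, -1.0]]
wrist_force: [0.2, -0.6, -0.0]
gripper_width: 0.396
gripper_force: 0.0
```

step_arm(
  targets="0 0 -1.5 0;0 0 -3 0;0 0 -4 0;0 0 -4 0;3 0 -2 0;3 0 0 0;4 0 0 0;4 0 0 0;0 0 0 0",
)

```text
time_s: 15.48
tcp_pos: [0.4385, 0.0183, 0.2846]
ee_rot: [[-0.975, 0.221, -0.002], [0.221, 0.975, 0.001], [0.002, 0.001, -1.0]]
wrist_force: [0.4, -0.5, -0.1]
gripper_width: 0.406
gripper_force: 0.0
```

```bash
python3 -c "
from bp import *;st();grab('scene','scene6.png');grab('side','side6.png')
pin=lambda z,f: proj(f,W(p,slope(.023,.047)-dn*(z-.045))).round(1)
for f in('scene6.png','side6.png'):print(f,'collar',pin(.045,f),'grip end',pin(.089,f),'tip',pin(0,f))
a=cv2.imread('pics/scene6.png')[180:280,240:340];b=cv2.imread('pics/side6.png')[160:260,250:350]
cv2.imwrite('pics/c6.png',cv2.resize(np.hstack([a,b]),(800,400),interpolation=2))"
```

```text
t 15.48 box [-0.1139 -0.0008  0.2846] world [0.4385 0.0183 0.2846] yawerr(tool y vs box y) -0.39 tilt [-0.0022  0.0012 -1.    ] F [ 0.4 -0.5 -0.1] w 3.53 gf 0.0
scene6.png collar [292.6 233.8] grip end [302.2 219.2] tip [282.9 248.4]
side6.png collar [306.4 217.2] grip end [312.8 208.6] tip [300.2 225.6]
```

View pics/c6.png

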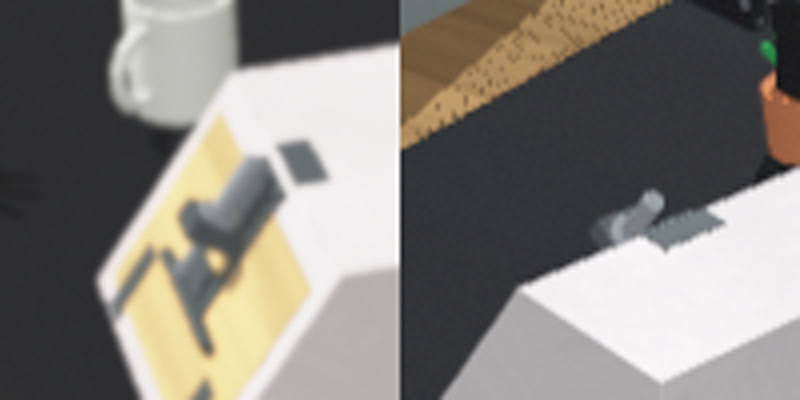

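```bash
python3 -c "
from bp import *
cap=[cams.capture('side')['frame'] for _ in range(2)]
for f,g in(('scene6.png','scene4.png'),('side6.png','side4.png')):
    a=cv2.imread('pics/'+f,0);b=cv2.imread('pics/'+g,0)
    print(f)
    for z in range(30,112,3):
        P=W(p,slope(.019,.047)-dn*(z/1000-.045)); u,v=proj(f,P); q=lambda m:int(cv2.getRectSubPix(m,(1,1),(float(u),float(v)))[0,0])
        print(z,q(a),q(b),end=' | ')
    print()
a=cap[1];print(np.abs(a[200:230,295:325].astype(int)-cv2.imread('pics/side6.png')[200:230,295:325]).max())
"
```

```text
scene6.png
30 78 84 | 33 76 81 | 36 78 81 | 39 93 84 | 42 115 89 | 45 129 96 | 48 133 110 | 51 134 146 | 54 134 177 | 57 135 187 | 60 135 186 | 63 136 181 | 66 136 178 | 69 136 180 | 72 137 182 | 75 138 182 | 78 138 185 | 81 139 187 | 84 140 191 | 87 144 202 | 90 165 205 | 93 200 218 | 96 228 235 | 99 238 243 | 102 239 243 | 105 238 242 | 108 237 242 | 111 237 242 | 
side6.png
30 227 231 | 33 215 220 | 36 197 200 | 39 176 165 | 42 150 130 | 45 138 117 | 48 120 91 | 51 123 92 | 54 126 99 | 57 126 108 | 60 126 108 | 63 126 99 | 66 126 78 | 69 126 64 | 72 125 60 | 75 127 60 | 78 133 61 | 81 147 60 | 84 159 61 | 87 160 61 | 90 160 61 | 93 155 60 | 96 118 60 | 99 76 61 | 102 56 61 | 105 54 60 | 108 54 62 | 111 53 61 | 
6
```

```bash
python3 -c "
from station import r;print(r.finish_job())"
```

```text
the job is handed in; nothing more can be done
None
```

I swung the hasp fully down over the staple, put the steel pin through the hole, and handed the job in at about 15.6 s. The last camera check showed the collar seated on the staple and the pin at rest. The arm was clear and never went near the mug, mouse or plant. `finish_job` returned no verdict, so the result isn't confirmed.

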